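Gauge the depth of a terminal bore

ROBOT

A 7-joint arm with a two-finger parallel gripper is mounted at the origin on the work surface. World frame = base frame: x ahead of the robot, y to its left, z up, the work surface at z = 0. Lengths are in m, angles in rad, forces in N, time in s.
With the tool pointing down it reaches from about 0.4 to 0.85 m from the base axis. Payload 6.9 kg.
Tool frame: the origin (TCP) lies midway between the tips of the shut fingers; the grasp point (between the pads) lies behind it (ctrl.pinch_z is the z of the grasp point in the tool frame, in m); z points along the fingers, y is the line along which they close (so a half turn about z gives the same grasp; the last joint's range is limited). The gripper opens to 85 mm and grips with 20 to 120 N. Pads are 22 mm wide; open, the fingers measure 114 mm over their backs; the gripper's body (76 mm by 85 mm) begins 54 mm behind the grasp point. The pads swing forward as they close: fully open they stand 13 mm farther back than shut.
Start: joints at [1.44, 0.507, -0.238, 1.5, 0.126, 1.149, -0.155], TCP at [0.146, -0.608, 0.205] pointing down, gripper open.
Joint ranges: [-3.08, 3.08], [-0.24, 2.05], [-1.43, 1.35], [0, 2.5], [-1.52, 4.66], [0.17, 1.96], [-2.89, 2.89]. Speed limits (rad/s): [2.39, 2.39, 3.14, 3.14, 3.14, 3.14, 3.14].

INTERFACE

Orientations are given as a unit quaternion [w, x, y, z].
In Python, from station import ctrl, get_state, vision, ticket, models gives the robot as it stands. Calls block until the motion is done:
- ctrl.movep(position, orientation): joint-space move of the TCP to a pose.
- ctrl.movel(position, frame=None, max_speed=0.15): straight line of the TCP; frame=None keeps the orientation; max_speed is the mean speed in m/s.
- ctrl.set_joints(angles): joint-space move.
- ctrl.ungrasp() and ctrl.close_gripper(force=None): open the fingers fully, or close them until they stop; force is the grip in N (None keeps the last).
- ctrl.pause(seconds).
- ctrl.ik(position, orientation): joint angles nearest the present ones, or None.
- get_state(): the state.
- vision.grab_frame(name): name is "scene" or "top"; returns (picture, depth): 400x640x3 uint8, blue, green, red; 400x640 float32, m along the optical axis (not along the pixel's ray), 0 where there is no reading.
- vision.camera_info(name): a dict with "mtx" (3x3 intrinsics, pixels), "R" (3x3) and "t" (3): a world point X has camera coordinates R X + t. Camera axes: x right, y down, z forward; pixel columns grow to the right and rows downward; lengths in m; the calibration is good to about 2 mm. A picture is of the moment at which its call begins. camera_info takes no time and is no camera call.
A pose or a line that the arm cannot do raises ctrl.Unreachable and nothing moves.
- ticket.close_job(): hands the job in; it is judged then, once.
Trained networks look in the newest picture that a camera, given by its name, has taken for a name from the list of things; names that differ only in an ending like _2 or _b are one class to them, and where a whole thing is asked for, a point or a joint stands for the part that bears it (a point fixed in the world has none). Each returns a list of dicts, best first, with "p" (0 to 1); they miss things now and then, are a little off and sometimes report something else, mostly with a low value. They report only what shows in the picture. A call takes as long as a camera call.
- models.recognise(camera, target): "point" ([column, row] in pixels, amid what is visible of it).
- models.masks_of(camera, target): "mask" (400x640 bool, what is visible of it) and "point" ([column, row] in pixels, amid what is visible of it).
The state is a dict: "time": time; "qpos": joint angles; "qd": joint speeds; "tau": joint torques, N m; "tcp_pos": TCP position; "eef_rot": TCP orientation; "contact_force": force on the tool from outside, world axes, zero at the start; "wrist_torque": the same for the moment, N m; "width": finger opening in m; "gripper_force": force on a finger pad.
Only numpy, scipy, OpenCV 4.12 (cv2) and the standard library are available. Lean on these libraries where they do the work, as an engineer would, in place of code of your own. Each camera call takes 0.05 s, during which the arm holds its last target. There are 200 camera calls.

TASK

Measure how deep the blind bore in the vise-held terminal block is: take the steel depth rod out of its stand and slide it down the bore, pushing the stiff contact ring down ahead of it, until its nose sits on the bottom, without forcing it. Leave the rod standing there and slide the pointer of the height stand level with the rod's top, then let go. Do not disturb the other things on the bench.

Things in the scene. Friction and masses are not known exactly. Their poses are not given: they have to be found in the camera images.
- rod: Loose plain steel depth rod, 110 long overall, about 90 g: a nose 5 diameter and 8 long at the foot, then a flat shoulder and a shank 10 diameter, and a square grip head 15 x 15 and 22 tall at the top (88 to 110 above the foot; its flats face the rod's x and y). Origin at the centre of the foot, z along the rod to its head. At the start it stands upright in its stand.
- rod_tip (a point): Centre of the rod's foot (same point as the rod's origin).
- rod_top (a point): Centre of the flat top of the rod's head, 110 above the foot.
- holder: Fixed rod stand: black block 60 x 60, 40 tall in all, on a thin 76 x 76 foot, with an upright hole 11 wide in which the rod stands (foot 8 above the bench, top of rod 118 above the bench). Origin under its centre, on the bench.
- socket: Fixed aluminium terminal block, 58 x 58, its top 78 above the bench, held in a small blue vise (footprint 110 along x, 70 along y, a spindle reaching 75 from the centre at -x; jaws 20 lower than the block's top). Origin under its centre, on the bench. An upright blind bore, 11.6 diameter, goes down from the middle of its top.
- bore_mouth (a point): Centre of the bore's mouth (2 mm chamfer), in the plane of the block's top face; z up along the bore. The bottom is hard, 24 to 46 below the mouth, different each time, not otherwise known. The rod's nose must press on it, never with more than 30 N, and stay on it.
- contact_ring (a point): Middle of the top of a brass contact ring that slides stiffly inside the bore, at first 6 to 12 below the mouth. Its opening is 7.4 wide: the rod's nose passes through, the shoulder lands on it and pushes it down ahead. It resists with about 5 N all the way (it stays where it is left and holds up the rod's own weight). Landing on the ring is not the bottom.
- stand: Fixed height stand: dark steel base 90 x 80, 18 tall, its centre 30 from the origin along +x, and an upright steel column, 16 diameter, 235 tall, 60 from the origin along +x, with a ticked strip on its far side. Origin on the bench straight under the pointer's tab.
- pointer (a joint): Height of the pointer carriage on the column, m: 0 at its lowest, where the middle of tab and blade is 100 above the bench; grows upward to 0.110. It slides stiffly (about 3 N up or down) and stays where it is left. It starts high, above any possible rod top.
- pointer_tab (a point): Middle of the carriage's black grip tab, which stands out to the stand's -x, 60 from the column's axis. The tab is 14 wide (along the stand's y), 22 tall and 30 long (18 to the stand's -x of this point, 12 to +x); behind it an 8 x 8 arm leads to the column. x, y, z as the stand's.
- pointer_tip (a point): Far tip of the pointer, a plain 4 mm thick steel blade standing out to the stand's +x beyond the column; at mid thickness, at the same height as the middle of the tab. This is what must be level with the rod's top.
- spool_a: Bystander, to be left alone. White solder spool, upright, 52 diameter, 36 tall. Origin at the underside.
- spool_b: Bystander, to be left alone. Another such spool. Origin at the underside.
- capacitor_a: Bystander, to be left alone. Black upright capacitor, 22 diameter, 30 tall. Origin at the underside.
- capacitor_b: Bystander, to be left alone. Another such capacitor. Origin at the underside.
- multimeter: Bystander, to be left alone. Orange multimeter lying flat, 150 x 75, 43 tall. Origin at the underside.
- circuit_board: Bystander, to be left alone. Green circuit board lying flat, 90 x 60, up to 18 tall. Origin at the underside.
- screwdriver: Bystander, to be left alone. Screwdriver lying on the bench. Origin at the underside.

How it is judged:
By the outcome, as a careful person would: the job done as asked, in the order asked, and still so for the second after the job is handed in, with the robot touching nothing.
It also fails if it takes over 72 s, if anything falls off the work surface, if the arm or the gripper's body presses on something with over 40 N, if the wrist force passes 120 N, or if a joint passes its speed limit or range.

## Working session

There is one attempt and no reset: what is moved stays moved. The work goes in short steps, each a Python script; the robot and the scene stay as the last script left them, time stands still between calls to the robot, and variables do not carry over. Pictures are saved under pics/ and viewed, at most 10 in all, crops included, and the job is handed in when it is done.

```bash
ls; mkdir -p pics; python3 - <<'E'
from station import ctrl,get_state,vision,models
import cv2,numpy as np
for n in("scene","top"):
    p,d=vision.grab_frame(n); cv2.imwrite(f"pics/{n}0.png",p); np.save(f"{n}0.npy",d)
    c=vision.camera_info(n); print(n,c["mtx"].round(1).tolist(),(-c["R"].T@c["t"]).round(3),c["R"].round(3).tolist())
    for t in("rod","holder","socket","stand","pointer","pointer_tab","pointer_tip","contact_ring","bore_mouth"):
        try: print(t,[(np.round(r["point"]).tolist(),round(r["p"],2)) for r in models.recognise(n,t)[:2]])
        except Exception as e: print(t,e)
s=get_state();print(s["time"],s["contact_force"],s["eef_rot"],s["tcp_pos"],ctrl.pinch_z,s["width"])
E
```

```text
pics
scene [[400.8, 0.0, 318.7], [0.0, 400.8, 204.9], [0.0, 0.0, 1.0]] [ 1.101 -0.231  0.604] [[0.402, 0.916, -0.015], [0.582, -0.268, -0.767], [-0.707, 0.3, -0.641]]
rod [([320.0, 205.0], 0.61)]
holder [([320.0, 238.0], 0.92)]
socket [([408.0, 187.0], 0.79)]
stand [([174.0, 259.0], 0.6), ([320.0, 237.0], 0.53)]
pointer [([166.0, 208.0], 0.58)]
pointer_tab [([171.0, 205.0], 0.63)]
pointer_tip [([245.0, 218.0], 0.73), ([167.0, 207.0], 0.72)]
contact_ring [([322.0, 238.0], 0.63), ([325.0, 204.0], 0.28)]
bore_mouth [([407.0, 191.0], 0.83)]
top [[381.2, 0.0, 314.1], [0.0, 381.2, 198.8], [0.0, 0.0, 1.0]] [ 0.516 -0.     0.883] [[0.002, -1.0, -0.025], [-0.997, 0.0, -0.073], [0.073, 0.025, -0.997]]
rod [([215.0, 236.0], 0.46)]
holder [([320.0, 217.0], 0.8), ([322.0, 214.0], 0.63)]
socket [([213.0, 235.0], 0.79)]
stand [([455.0, 217.0], 0.75)]
pointer [([466.0, 214.0], 0.78)]
pointer_tab [([469.0, 211.0], 0.56), ([323.0, 218.0], 0.45)]
pointer_tip [([472.0, 211.0], 0.91), ([323.0, 212.0], 0.66)]
contact_ring [([264.0, 278.0], 0.28)]
bore_mouth [([212.0, 235.0], 0.82)]
1.0 [-0.32003773 -0.8948246   0.15236094] [ 9.50918902e-06  9.93062414e-01  1.17588441e-01 -5.78348443e-06] [ 0.14596253 -0.60771068  0.20470701] -0.0187 0.08537799156656223
```

View pics/scene0.png

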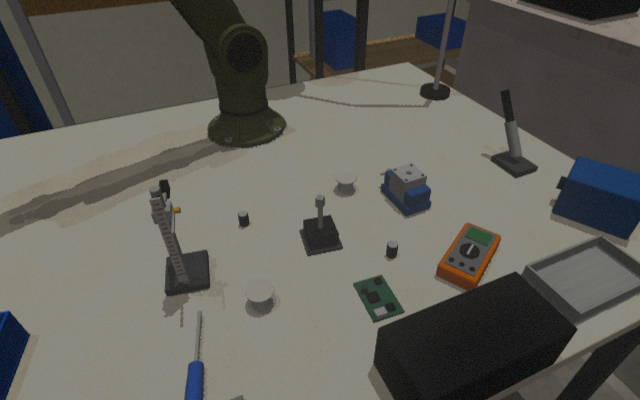

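View pics/top0.png

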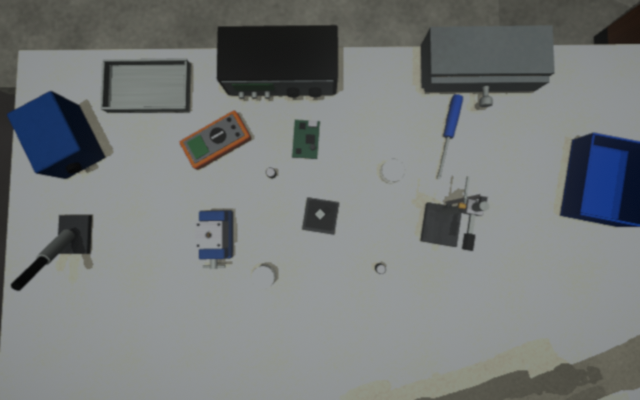

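The scene view shows the rod in its stand at (320,205), the block at (408,187), and the height stand at (170,240). In the top view the rod head is at (320,214), the bore at (209,235), and the tab at (469,242). Next I'll enlarge these and measure.

```bash
cat > h.py <<'E'
from station import ctrl,get_state,vision,models,ticket
import cv2,numpy as np
np.set_printoptions(precision=4,suppress=True)
def cloud(n,d):
    c=vision.camera_info(n);K=c["mtx"];v,u=np.mgrid[:400,:640]
    P=np.stack([(u-K[0,2])/K[0,0]*d,(v-K[1,2])/K[1,1]*d,d],-1)
    return (P-c["t"])@c["R"]
def at_z(n,px,z):   # pixel ray with plane z
    c=vision.camera_info(n);K=c["mtx"];r=c["R"].T@np.linalg.inv(K)@[px[0],px[1],1];o=-c["R"].T@c["t"]
    return o+r*(z-o[2])/r[2]
def proj(n,X):
    c=vision.camera_info(n);p=c["mtx"]@(c["R"]@np.array(X)+c["t"]);return p[:2]/p[2]
E
python3 - <<'E'
from h import *
p=cv2.imread("pics/top0.png");s=cv2.imread("pics/scene0.png")
def crop(im,u,v,w,h):return cv2.resize(im[v:v+h,u:u+w],(400,300),interpolation=cv2.INTER_CUBIC)
m=np.vstack([np.hstack([crop(p,410,170,100,75),crop(p,280,185,80,60)]),np.hstack([crop(p,175,200,80,60),crop(s,130,170,160,120)])])
cv2.imwrite("pics/m1.png",cv2.convertScaleAbs(m,alpha=1.6))
for n in("top","scene"):
    d=np.load(n+"0.npy");W=cloud(n,d);W[d==0]=np.nan;np.save(n+"W.npy",W)
    X,Y,Z=W[...,0],W[...,1],W[...,2]
    def box(x0,x1,y0,y1,z0,z1):
        k=(X>x0)&(X<x1)&(Y>y0)&(Y<y1)&(Z>z0)&(Z<z1);q=W[k];v,u=np.nonzero(k)
        return (len(q),)+((np.median(q,0),q.min(0),q.max(0),(u.min()+u.max())/2,(v.min()+v.max())/2) if len(q) else())
    print(n,"rodhead",box(.4,.6,-.1,.1,.09,.14)); print("holder",box(.4,.6,-.1,.1,.03,.06))
    print("block",box(.3,.6,.1,.35,.07,.09));print("standtop",box(.3,.6,-.5,-.2,.19,.3));print("base",box(.3,.6,-.5,-.2,.012,.025))
print(at_z("top",(320,214),.118),at_z("top",(208.5,235),.078))
E
```

```text
top rodhead (55, array([0.5414, 0.0074, 0.1158]), array([ 0.5332, -0.0027,  0.1046]), array([0.5514, 0.0155, 0.1193]), np.float64(320.5), np.float64(213.5))
holder (674, array([0.5417, 0.006 , 0.0378]), array([ 0.5086, -0.0251,  0.033 ]), array([0.5752, 0.0413, 0.0432]), np.float64(320.0), np.float64(215.0))
block (751, array([0.4999, 0.2451, 0.076 ]), array([0.4703, 0.2145, 0.07  ]), array([0.5277, 0.2746, 0.0806]), np.float64(209.0), np.float64(234.5))
standtop (546, array([ 0.5489, -0.2651,  0.1971]), array([ 0.475 , -0.2843,  0.19  ]), array([ 0.5732, -0.2468,  0.2369]), np.float64(475.0), np.float64(222.0))
base (1269, array([ 0.5179, -0.2619,  0.0158]), array([ 0.4732, -0.3099,  0.012 ]), array([ 0.5722, -0.2207,  0.0244]), np.float64(441.5), np.float64(224.0))
scene rodhead (125, array([0.547 , 0.0054, 0.1114]), array([ 0.534 , -0.003 ,  0.0903]), array([0.5544, 0.0178, 0.1205]), np.float64(319.5), np.float64(201.5))
holder (690, array([0.5502, 0.0039, 0.0405]), array([ 0.5079, -0.0269,  0.0301]), array([0.5772, 0.0397, 0.0598]), np.float64(320.5), np.float64(228.0))
block (501, array([0.5049, 0.2417, 0.0784]), array([0.4707, 0.2143, 0.07  ]), array([0.5309, 0.2751, 0.0814]), np.float64(408.0), np.float64(174.0))
standtop (712, array([ 0.562 , -0.2675,  0.2013]), array([ 0.4779, -0.2877,  0.19  ]), array([ 0.5965, -0.2442,  0.2372]), np.float64(164.0), np.float64(202.0))
base (1209, array([ 0.5356, -0.2586,  0.0187]), array([ 0.4745, -0.3121,  0.012 ]), array([ 0.5754, -0.2207,  0.025 ]), np.float64(186.5), np.float64(271.0))
[0.5413 0.0074 0.118 ] [0.4979 0.2438 0.078 ]
```

View pics/m1.png

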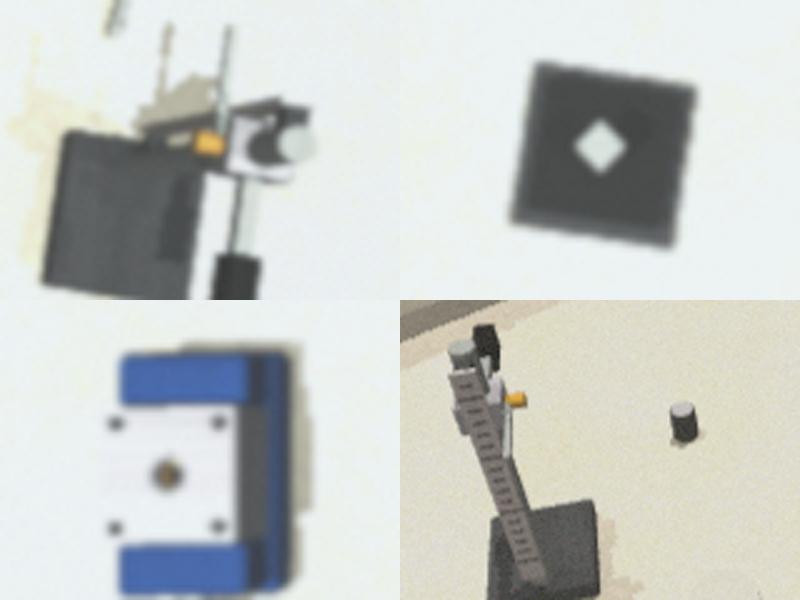

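The crops show the rod head turned about 45° at top (320,214), the bore at top (208.4,235) and the stand yawed about -7°. I'll refine the yaws, then pick up the rod.

```bash
cat >> h.py <<'E'
def q(t): return np.array([0,np.cos(t/2),np.sin(t/2),0])   # tool down, tool x at angle t, tool y at t-90deg
def st(m=""):
    s=get_state();print(m,"t%.2f"%s["time"],"tcp",s["tcp_pos"],"F",s["contact_force"],"M",s["wrist_torque"],"w%.4f gf%.1f"%(s["width"],s["gripper_force"]));return s
E
python3 - <<'E'
from h import *
p=cv2.imread("pics/top0.png");W=np.load("topW.npy")
g=cv2.cvtColor(p,cv2.COLOR_BGR2GRAY)
def rect(u,v,w,h,inv,z,th):
    c=cv2.resize(g[v:v+h,u:u+w],None,fx=8,fy=8,interpolation=cv2.INTER_CUBIC)
    b=((c<th) if inv else (c>th)).astype(np.uint8)
    n,l,s,ce=cv2.connectedComponentsWithStats(b); i=1+np.argmax(s[1:,4])
    pts=np.argwhere(l==i)[:,::-1].astype(np.float32); r=cv2.minAreaRect(pts)
    B=cv2.boxPoints(r); X=np.array([at_z("top",(u+(a+.5)/8-.5,v+(bb+.5)/8-.5),z) for a,bb in list(B)+[r[0],pts.mean(0)]])
    e=X[1]-X[0];print("ctr",X[4],X[5],"ang",np.degrees(np.arctan2(e[1],e[0]))%90,"sizes",np.linalg.norm(e),np.linalg.norm(X[2]-X[1]),"px",(u+r[0][0]/8,v+r[0][1]/8))
print("grey",g[214,320],g[224,320],g[235,208],g[228,203])
rect(310,204,21,21,False,.118,(int(g[214,320])+int(g[206,312]))//2)
rect(295,190,50,50,True,.03,85)
rect(203,230,12,12,True,.078,100)
rect(456,232,26,22,True,.21,70)
for n in("top","scene"):
    W=np.load(n+"W.npy");X,Y,Z=W[...,0],W[...,1],W[...,2]
    k=(X>.45)&(X<.51)&(Y>-.3)&(Y<-.23)&(Z>.13);Q=W[k];print(n,"tab",len(Q),Q.min(0),Q.max(0),np.median(Q,0),np.percentile(Q[:,2],[5,50,80,95]))
    k=(X>.5)&(X<.6)&(Y>-.33)&(Y<-.2)&(Z>.222);Q=W[k];print("col",len(Q),Q.min(0),Q.max(0),np.median(Q,0))
    k=(X>.585)&(X<.7)&(Y>-.35)&(Y<-.2)&(Z>.13);Q=W[k];print("blade",len(Q),(Q.min(0),Q.max(0),np.median(Q,0)) if len(Q) else 0)
s=get_state();print(s["time"])
for t in(45,-45,0,-7,135,90,180):print(t,ctrl.ik([.5415,.0072,.12],q(np.radians(t))),ctrl.ik([.48,-.25,.2],q(np.radians(t))))
E
```

```text
grey 139 47 68 148
ctr [0.5417 0.0082 0.118 ] [0.5417 0.0082 0.118 ] ang 45.05827088011511 sizes 0.01543211832401661 0.015246174162024334 px (320.0312509536743, 214.21875)
ctr [0.5408 0.0076 0.03  ] [0.5405 0.0076 0.03  ] ang 81.48538850633715 sizes 0.07202932531441579 0.07234743791953047 px (320.7037162780762, 215.95293426513672)
ctr [0.4985 0.2448 0.078 ] [0.4987 0.2447 0.078 ] ang 53.68910494764916 sizes 0.011016695402251727 0.011799226499357227 px (208.49000024795532, 235.18000030517578)
ctr [ 0.4914 -0.2511  0.21  ] [ 0.4909 -0.251   0.21  ] ang 79.2984943576611 sizes 0.02878722187712276 0.018143447595358093 px (468.6458168029785, 241.5365629196167)
top tab 209 [ 0.475  -0.2688  0.1759] [ 0.5087 -0.2515  0.1992] [ 0.4911 -0.258   0.1947] [0.1795 0.1947 0.1963 0.1975]
col 156 [ 0.5445 -0.282   0.2222] [ 0.5722 -0.2627  0.2369] [ 0.5563 -0.2705  0.23  ]
blade 39 (array([ 0.5865, -0.2651,  0.1804]), array([ 0.6087, -0.2581,  0.1882]), array([ 0.5975, -0.2613,  0.1865]))
scene tab 146 [ 0.4779 -0.2664  0.177 ] [ 0.5091 -0.252   0.2001] [ 0.4974 -0.2586  0.1969] [0.1811 0.1969 0.1986
[... 351 characters left out ...]
.4741 -0.3268  1.84    0.1948  0.8587 -2.6146] [ 0.5343  0.3781 -0.1424  1.7304  0.0609  1.0373 -1.9854]
0 [ 0.3168  0.5054 -0.564   1.838   0.3382  0.8948 -1.9761] [ 0.6875  0.3913 -0.3647  1.7284  0.1574  1.0507 -1.3013]
-7 [ 0.3051  0.5022 -0.5456  1.8381  0.3269  0.8913 -2.0868] [ 0.6623  0.3882 -0.3277  1.7288  0.1411  1.0478 -1.4064]
135 [ 0.5271  0.5992 -0.929   1.8355  0.5675  0.9981  0.1447] [ 0.9946  0.475  -0.8524  1.7247  0.3921  1.1221  0.8086]
90 [ 0.4583  0.5589 -0.8008  1.8363  0.4857  0.9537 -0.5566] [ 0.9246  0.4459 -0.7319  1.7255  0.3298  1.0973  0.0887]
180 [ 0.576   0.6373 -1.0298  1.835   0.6325  1.0406  0.8629] [ 1.0814  0.5266 -1.0188  1.7238  0.4839  1.1677  1.4971]
```

```bash
python3 - <<'E'
from h import *
x,y=.5416,.0077;Q=q(np.radians(45))
ctrl.movel([.146,-.608,.36],max_speed=.3);st("up")
ctrl.movep([x,y,.30],Q);st("over")
ctrl.movel([x,y,.150],max_speed=.25)
ctrl.movel([x,y,.088],max_speed=.1);s=st("at")
ctrl.close_gripper(40);st("closed")
p,d=vision.grab_frame("scene");cv2.imwrite("pics/g.png",cv2.convertScaleAbs(cv2.resize(p[130:280,230:430],(800,600),interpolation=cv2.INTER_CUBIC),alpha=1.4))
E
```

```text
up t1.67 tcp [ 0.146  -0.6079  0.3602] F [ 0.3441  0.6301 -0.4404] M [ 0.0397 -0.0828  0.0124] w0.0853 gf0.0
over t4.27 tcp [0.5418 0.0065 0.2998] F [ 0.8584 -0.7124  0.2323] M [0.0408 0.0149 0.0133] w0.0852 gf0.0
at t5.78 tcp [0.542  0.008  0.0886] F [-0.0051  0.7175  0.4542] M [0.0388 0.0159 0.0166] w0.0852 gf0.0
closed t6.45 tcp [0.5419 0.0078 0.0882] F [1.4793 0.1968 3.2081] M [0.003  0.0088 0.0401] w0.0126 gf39.1
```

View pics/g.png

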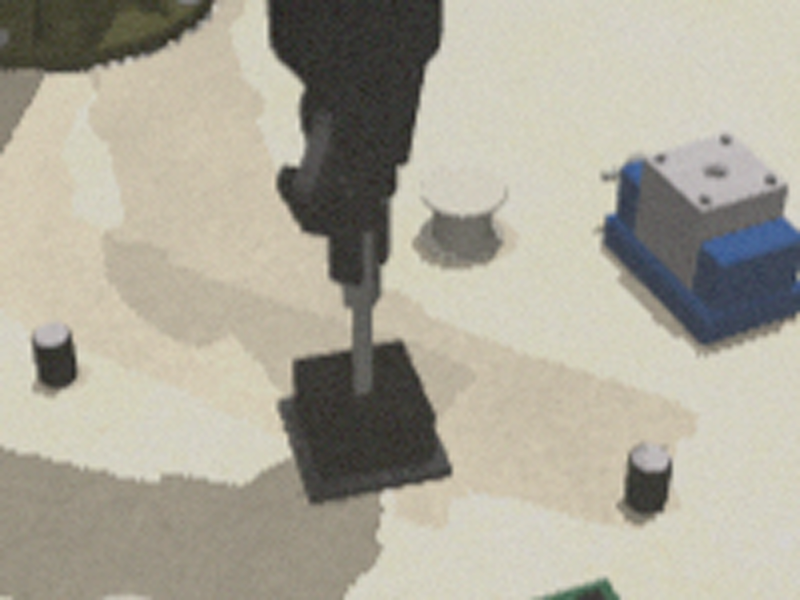

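The rod is gripped (shank at crop (362,340)) and the bore shows at scene (409,172.5). I'll lift it and move over the bore.

```bash
python3 - <<'E'
from h import *
ctrl.movel([.5419,.0078,.19],max_speed=.15);st("lift")
print("bore scene",at_z("scene",(230+716/4-.4,130+170/4-.4),.078))
ctrl.movel([.4995,.2446,.187],max_speed=.2);s=st("over")
for n,(u,v,w,h) in {"scene":(345,110,120,90)}.items():
    p,d=vision.grab_frame(n);np.save("s1.npy",d);cv2.imwrite("pics/s1raw.png",p)
    cv2.imwrite("pics/s1.png",cv2.convertScaleAbs(cv2.resize(p[v:v+h,u:u+w],(800,600),interpolation=cv2.INTER_CUBIC),alpha=1.4))
T=s["tcp_pos"]
for z in(.078,.109,.117,.19): print(z,(proj("scene",[T[0],T[1],z])-[345,110])*800/120)
E
```

```text
lift t7.33 tcp [0.5413 0.0074 0.1891] F [ 0.0444  0.2232 -0.5843] M [ 0.0106 -0.0029 -0.0046] w0.0127 gf39.1
bore scene [0.5007 0.2452 0.078 ]
over t8.68 tcp [0.4998 0.2434 0.1867] F [ 0.5456 -0.0688 -2.2198] M [-0.0041  0.0538  0.0191] w0.0129 gf39.1
0.078 [417.8592 413.8932]
0.109 [429.782  337.0825]
0.117 [432.9464 316.6967]
0.19 [463.6223 119.0728]
```

View pics/s1.png

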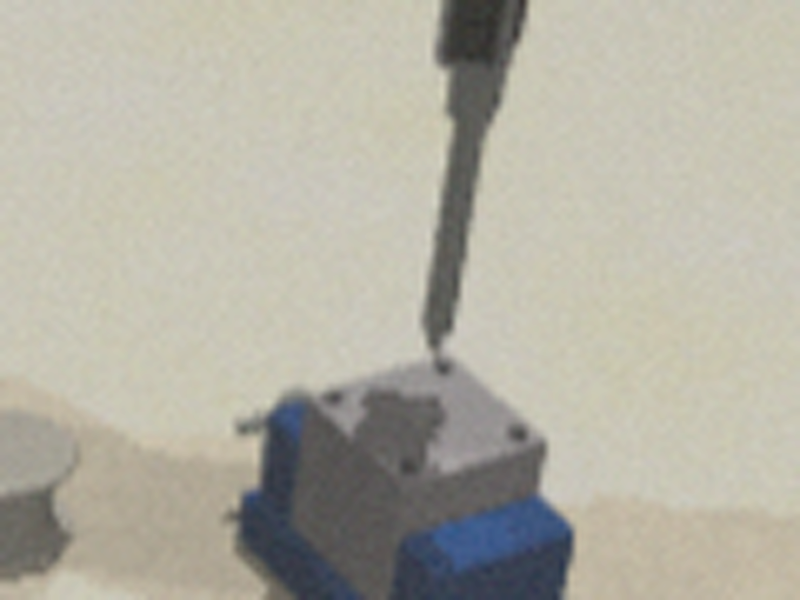

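The scene crop shows the nose at about (437,347), with its shadow on the block top. The TCP is about 1 mm short of its target in y, so I'll correct that and lower in small force-checked steps.

```bash
cat >> h.py <<'E'
def favg(n=5,dt=.02):
    F=[];P=[]
    for _ in range(n): s=get_state();F.append(s["contact_force"]);P.append(s["tcp_pos"]);ctrl.pause(dt)
    return np.mean(F,0),np.mean(P,0)
E
python3 - <<'E'
from h import *
tg=np.array([.4994,.2443]);off=np.zeros(2)
for i in range(2):
    ctrl.movel([*(tg+off),.172],max_speed=.1);ctrl.pause(.1)
    F,P=favg();off+=tg-P[:2];print(F,P,off)
np.save("off.npy",off);np.save("F0.npy",F)
for z in(.162,.157,.153):
    ctrl.movel([*(tg+off),z],max_speed=.04);f,P=favg(3);print(z,f-F,P)
print(get_state()["time"])
E
```

```text
[ 0.0346 -0.099  -1.3023] [0.4996 0.2442 0.1723] [-0.0002  0.0001]
[ 0.2581  0.1149 -1.3536] [0.4992 0.2444 0.1721] [-0. -0.]
0.162 [-0.2094 -0.2446  0.2255] [0.4992 0.2442 0.1617]
0.157 [-0.5418  0.2305  0.387 ] [0.4993 0.2442 0.1568]
0.153 [ 0.1436 -0.3396 -0.1857] [0.4993 0.2441 0.1528]
10.725
```

```bash
python3 - <<'E'
from h import *
F0=np.load("F0.npy");tg=np.array([.4994,.2443])
z=.1528
while z>.1365:
    z-=.001;ctrl.movel([*tg,z],max_speed=.03);f,P=favg(3,.01);f=f-F0;print("%.4f"%z,f,P)
    if f[2]>3 or np.hypot(f[0],f[1])>4: break
print(get_state()["time"])
E
```

```text
0.1518 [-0.1565 -0.0528  0.202 ] [0.4994 0.2443 0.1518]
0.1508 [-0.2078  0.2816  0.2302] [0.4994 0.2443 0.1507]
0.1498 [-0.1389 -0.387  -0.0175] [0.4994 0.2443 0.1497]
0.1488 [-0.3505  0.1775  0.0329] [0.4994 0.2443 0.1487]
0.1478 [-0.4502 -0.1221  0.0763] [0.4994 0.2443 0.1477]
0.1468 [-0.5243 -0.4145  0.3956] [0.4994 0.2443 0.1467]
0.1458 [-0.0718  0.0362 -0.1174] [0.4994 0.2443 0.1457]
0.1448 [-0.7379 -0.3514 -0.183 ] [0.4994 0.2443 0.1447]
0.1438 [ 0.0852 -0.0638 -0.0401] [0.4994 0.2443 0.1437]
0.1428 [-0.2001  0.1131  0.1733] [0.4994 0.2443 0.1427]
0.1418 [0.0401 0.2698 0.3645] [0.4994 0.2443 0.1417]
0.1408 [-0.3829 -0.0558  0.2673] [0.4994 0.2443 0.1407]
0.1398 [ 0.1471 -0.5661 -0.0925] [0.4994 0.2443 0.1397]
0.1388 [-0.1355 -0.2726  0.0849] [0.4994 0.2443 0.1387]
0.1378 [-0.2624 -0.048   2.9999] [0.4995 0.2445 0.138 ]
0.1368 [-0.4195 -0.4492  4.9806] [0.4995 0.2445 0.137 ]
15.125
```

Free down to 0.138, then a steady ~5 N: the shoulder has landed on the ring 12 mm down. I'll push on in fine steps to the bottom.

```bash
python3 - <<'E'
from h import *
F0=np.load("F0.npy");tg=np.array([.4994,.2443])
z=.1368;n=0;hit=0
while z>.108 and get_state()["time"]<42:
    z-=.0003;ctrl.movel([*tg,z],max_speed=.02);s=get_state();f=s["contact_force"]-F0;n+=1
    if n%6==0 or f[2]>6.5: print("%.4f"%z,f,s["tcp_pos"],s["width"],"%.2f"%s["time"])
    if f[2]>9: break
    if f[2]<-3 or np.hypot(*f[:2])>8: print("odd");break
f,P=favg(4,.02);print(f-F0,P)
E
```

```text
0.1350 [-0.7905 -1.0336  4.5832] [0.4994 0.2443 0.135 ] 0.012765348247407608 16.62
0.1332 [-1.2761  0.2439  3.8718] [0.4994 0.2443 0.1332] 0.012969955331819594 18.12
0.1314 [-0.6349  0.2434  4.0965] [0.4994 0.2443 0.1314] 0.012406010610248265 19.62
0.1296 [0.0301 0.362  4.2896] [0.4994 0.2443 0.1296] 0.013192660467979248 21.12
0.1278 [-0.7228  0.041   4.3152] [0.4994 0.2443 0.1278] 0.01311115875431062 22.62
0.1260 [ 0.1833 -0.2293  4.4896] [0.4994 0.2443 0.126 ] 0.01287254167946398 24.12
0.1242 [-0.1597 -0.1089  5.0655] [0.4994 0.2443 0.1242] 0.01258966165152377 25.62
0.1224 [-0.2944 -1.3582  4.6327] [0.4994 0.2443 0.1224] 0.012955824054035184 27.12
0.1206 [-0.2738 -0.4065  4.35  ] [0.4994 0.2443 0.1206] 0.01292779215066774 28.62
0.1188 [0.547  0.0969 5.0444] [0.4994 0.2443 0.1188] 0.012744104740965158 30.12
0.1170 [0.1302 0.6466 4.3574] [0.4994 0.2443 0.117 ] 0.012978548877529557 31.62
0.1152 [-0.7496 -0.5325  4.3049] [0.4994 0.2443 0.1152] 0.012824308785966817 33.12
0.1149 [-0.7649  0.7474  7.1917] [0.4995 0.2444 0.1151] 0.012793355174196695 33.38
0.1146 [-0.7481 -0.1868  8.6242] [0.4997 0.2446 0.115 ] 0.012521282296949668 33.62
0.1143 [-1.0205  0.293   9.8748] [0.4998 0.2448 0.1149] 0.012659727158595414 33.88
[-0.6778 -0.0542  9.5486] [0.4998 0.2448 0.1149]
```

Bottom found: the motion stops hard at TCP z 0.115 with 9.5 N. I'll release, then touch the rod's top lightly with shut fingertips to measure its height.

```bash
python3 - <<'E'
from h import *
ctrl.ungrasp();st("open")
ctrl.movel([.4994,.2443,.21],max_speed=.12);ctrl.close_gripper(20)
ctrl.movel([.4994,.2443,.151],max_speed=.12);F0,P=favg(4);print(F0,P)
z=.151
while z>.139:
    z-=.0004;ctrl.movel([.4994,.2443,z],max_speed=.02);s=get_state();f=s["contact_force"]-F0
    if f[2]>1.5: print("%.4f"%z,f,s["tcp_pos"])
    if f[2]>6: break
f,P=favg(4);print("touch",f-F0,P,P[2]);np.save("touch.npy",P)
ctrl.movel([.4994,.2443,.27],max_speed=.25)
p,d=vision.grab_frame("scene");np.save("s2.npy",d);cv2.imwrite("pics/s2.png",cv2.convertScaleAbs(cv2.resize(p[110:200,345:465],(800,600),interpolation=cv2.INTER_CUBIC),alpha=1.4))
st()
for z in(.078,.1448): print((proj("scene",[.4998,.2445,z])-[345,110]+.5)*800/120)
E
```

```text
open t34.64 tcp [0.4994 0.2443 0.1143] F [-0.6383  0.255  -0.4827] M [0.019  0.0094 0.0349] w0.0858 gf0.0
[0.2846 0.556  0.317 ] [0.4996 0.2448 0.1516]
touch [-0.1081 -0.5312 -0.152 ] [0.4994 0.2443 0.139 ] 0.13898034303343404
 t45.36 tcp [0.499  0.2437 0.269 ] F [ 0.2316 -0.197  -1.1344] M [ 0.0459 -0.0087  0.0121] w0.0001 gf0.0
[423.9741 416.3817]
[450.4778 246.4849]
```

View pics/s2.png

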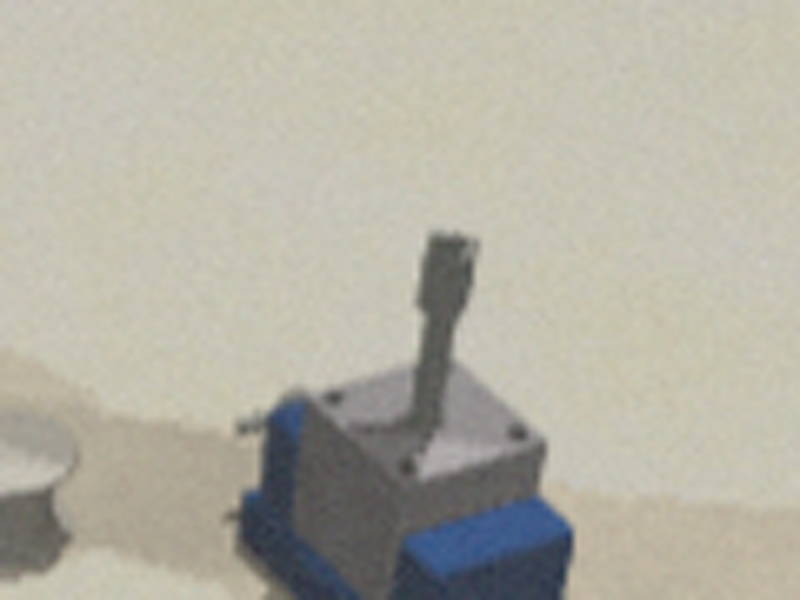

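The rod stands upright in the bore, with its head top at about (452,240). But the shut tips met nothing down to TCP 0.139, so I'll check the real fingertip height and the rod top against depth.

```bash
python3 - <<'E'
from h import *
d=np.load("s2.npy");W=cloud("scene",d);W[d==0]=np.nan
X,Y,Z=W[...,0],W[...,1],W[...,2]
k=(abs(X-.4995)<.05)&(abs(Y-.2443)<.05)&(Z>.09)
for a,b in((.09,.12),(.12,.135),(.135,.142),(.142,.152),(.152,.24),(.24,.26),(.26,.27),(.27,.28),(.28,.3),(.3,.32)):
    q_=W[k&(Z>=a)&(Z<b)];print(a,b,len(q_),(q_.mean(0),q_.min(0),q_.max(0)) if len(q_) else "")
q_=W[k&(Z<.2)];print("rod top",np.sort(q_[:,2])[-15:])
q_=W[k&(Z>.2)];print("tips",np.sort(q_[:,2])[:15])
d,_=0,0
p,d=vision.grab_frame("top");W=cloud("top",d);k=(abs(W[...,0]-.4995)<.03)&(abs(W[...,1]-.2443)<.03)&(W[...,2]>.1);print("top view",len(W[k]),np.sort(W[k][:,2])[:5])
c=vision.camera_info("scene")
E
```

```text
0.09 0.12 53 (array([0.502 , 0.2427, 0.1054]), array([0.4981, 0.2388, 0.0914]), array([0.5054, 0.2489, 0.1196]))
0.12 0.135 34 (array([0.5042, 0.2409, 0.129 ]), array([0.4981, 0.2347, 0.1222]), array([0.5102, 0.2536, 0.1344]))
0.135 0.142 24 (array([0.5041, 0.2409, 0.1383]), array([0.4959, 0.2352, 0.135 ]), array([0.5093, 0.2482, 0.1417]))
0.142 0.152 35 (array([0.5004, 0.2442, 0.1448]), array([0.4911, 0.2353, 0.1426]), array([0.5081, 0.256 , 0.1469]))
0.152 0.24 0 
0.24 0.26 0 
0.26 0.27 0 
0.27 0.28 0 
0.28 0.3 16 (array([0.5031, 0.2393, 0.2986]), array([0.497 , 0.2328, 0.2971]), array([0.5089, 0.2452, 0.2999]))
0.3 0.32 124 (array([0.5063, 0.2382, 0.3109]), array([0.4951, 0.2281, 0.3   ]), array([0.5138, 0.2562, 0.3199]))
rod top [0.1454 0.1455 0.1455 0.1455 0.1456 0.1456 0.1456 0.1457 0.1458 0.1459
 0.146  0.1461 0.1464 0.1465 0.1469]
tips [0.2971 0.2972 0.2976 0.2977 0.2978 0.2981 0.2983 0.2984 0.2984 0.2995
 0.2995 0.2996 0.2996 0.2997 0.2999]
top view 1485 [0.1008 0.1019 0.104  0.1044 0.106 ]
```

The depth shows the shut fingertips about 27 mm above the reported TCP, and the rod top near 0.145, so the touch stopped short. I'll redo it starting lower, then move over the tab.

```bash
python3 - <<'E'
from h import *
x,y=.4996,.2444
ctrl.movel([x,y,.1235],max_speed=.16);F0,P=favg(3);print(F0,P)
z=.1235;hit=False
while z>.1105 and not hit:
    z-=.0005;ctrl.movel([x,y,z],max_speed=.03);s=get_state();f=s["contact_force"]-F0
    if f[2]>1.5: print("%.4f"%z,f,s["tcp_pos"])
    hit=f[2]>3
f,P=favg(3);print("touch",hit,f-F0,P,get_state()["time"]);np.save("touch.npy",P)
ctrl.movel([x,y,.24],max_speed=.3)
if hit: ctrl.movep([.4865,-.2582,.24],q(np.radians(-10.7)))
st()
E
```

```text
[ 0.228  0.432 -0.172] [0.5    0.245  0.1243]
0.1180 [ 0.2135 -1.054   4.1957] [0.4999 0.2447 0.1184]
touch True [ 0.0381 -0.3238  4.3387] [0.4999 0.2446 0.1184] 49.325
 t51.71 tcp [ 0.4872 -0.2567  0.2401] F [-0.2181  0.9114 -0.2149] M [ 0.0034 -0.0307 -0.0028] w-0.0001 gf0.0
```

```bash
python3 - <<'E'
from h import *
x,y=.4865,-.2582;T=np.load("touch.npy")[2]+.011
ctrl.movel([x,y,.177],max_speed=.12);ctrl.pause(.1);F0,P=favg(3);print(F0,P)
for z in(.168,.160):
    ctrl.movel([x,y,z],max_speed=.05);s=get_state();print(z,s["contact_force"]-F0,s["tcp_pos"])
if 1.5<s["contact_force"][2]-F0[2]<10:
    ctrl.movel([x,y,T+.002],max_speed=.04);ctrl.pause(.1);f,P=favg(3);print(f-F0,P)
    c=T+.002
    for i in range(4):
        if P[2]-T<.00015: break
        c-=(P[2]-T)*.9;ctrl.movel([x,y,c],max_speed=.02);f,P=favg(3);print(c,f-F0,P,T)
p,d=vision.grab_frame("scene");cv2.imwrite("pics/s3.png",cv2.convertScaleAbs(cv2.resize(p[140:290,80:280],(800,600),interpolation=cv2.INTER_CUBIC),alpha=1.4));st()
E
```

```text
[-0.0124  0.1503  0.0951] [ 0.4872 -0.2582  0.1779]
0.168 [-0.1525 -0.4542  0.1611] [ 0.4862 -0.2581  0.1676]
0.16 [ 0.9337 -0.3362  0.5052] [ 0.4862 -0.2581  0.1595]
 t53.23 tcp [ 0.4863 -0.2582  0.1597] F [ 0.256  -0.3149 -0.8594] M [-0.0237 -0.0186 -0.0084] w-0.0002 gf0.0
```

View pics/s3.png

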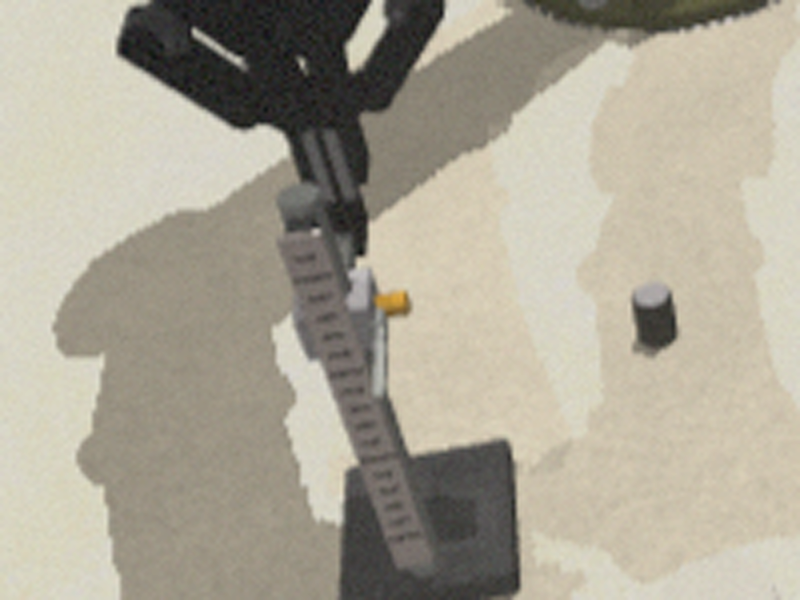

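The fingers are over the tab, and the orange knob now sits at about scene (180,215), against (176,210) before. I'll measure whether the carriage moved.

```bash
python3 - <<'E'
from h import *
st()
p,d=vision.grab_frame("scene");W1=cloud("scene",d);W1[d==0]=np.nan
W0=np.load("sceneW.npy");i0=cv2.imread("pics/scene0.png")
for n,W,im in(("old",W0,i0),("new",W1,p)):
    X,Y,Z=W[...,0],W[...,1],W[...,2]
    k=(X>.582)&(X<.7)&(Y>-.3)&(Y<-.23)&(Z>.1)&(Z<.25);Q=W[k];print(n,"blade",len(Q),np.median(Q,0),np.percentile(Q[:,2],[10,50,90]))
    h=cv2.cvtColor(im,cv2.COLOR_BGR2HSV);o=(h[...,0]>8)&(h[...,0]<28)&(h[...,1]>150)&(np.mgrid[:400,:640][1]<260)&(X>.4)&(Y<-.15)&(Z>.08);v,u=np.nonzero(o);print("knob",len(u),u.mean(),v.mean(),np.nanmedian(W[o],0))
    k=(X>.46)&(X<.515)&(Y>-.29)&(Y<-.22)&(Z>.12);Q=W[k];print("tab+fingers z",len(Q),np.percentile(Q[:,2],[1,10,25,50,75,90]),np.histogram(Q[:,2],np.arange(.14,.26,.01))[0])
E
```

```text
t53.23 tcp [ 0.4863 -0.2582  0.1597] F [ 0.256  -0.3149 -0.8594] M [-0.0237 -0.0186 -0.0084] w-0.0002 gf0.0
old blade 53 [ 0.597 -0.261  0.189] [0.1862 0.189  0.1897]
knob 25 175.96 209.36 [ 0.561  -0.2498  0.1907]
tab+fingers z 154 [0.1781 0.1836 0.19   0.1966 0.1984 0.1991] [  0   0   0   4  35 114   1   0   0   0   0]
new blade 53 [ 0.5968 -0.261   0.1766] [0.1742 0.1766 0.1774]
knob 74 137.83783783783784 97.5945945945946 [ 0.5247 -0.2504  0.4247]
tab+fingers z 4056 [0.1786 0.2247 0.2539 0.2979 0.3846 0.4559] [  0   0  13  38  70  53  93  95  87 213 276]
```

The blade dropped from 0.189 to 0.1766, so the push is working; the force is just small at rest. Continuing down to level.

```bash
python3 - <<'E'
from h import *
x,y=.4865,-.2582;T=np.load("touch.npy")[2]+.011
c=T+.003;ctrl.movel([x,y,c],max_speed=.04);ctrl.pause(.1);f,P=favg(3);print(f,P,T)
for i in range(5):
    if P[2]-T<.0001: break
    c-=(P[2]-T)*.85;ctrl.movel([x,y,c],max_speed=.02);f,P=favg(3);print(c,f,P)
ctrl.movel([x,y,.155],max_speed=.1);
p,d=vision.grab_frame("scene");W=cloud("scene",d);W[d==0]=np.nan
X,Y,Z=W[...,0],W[...,1],W[...,2]
k=(X>.582)&(X<.7)&(Y>-.3)&(Y<-.23)&(Z>.1)&(Z<.25);Q=W[k];print("blade",len(Q),np.median(Q,0),np.percentile(Q[:,2],[10,50,90]))
k=(abs(X-.4995)<.03)&(abs(Y-.2443)<.03)&(Z>.142)&(Z<.16);print("rod top",np.median(W[k],0),len(W[k]))
k=(X>.46)&(X<.515)&(Y>-.29)&(Y<-.22)&(Z>.12)&(Z<.165);print("tab",np.percentile(W[k][:,2],[50,75,90,97]))
cv2.imwrite("pics/s4.png",p);st()
E
```

```text
[ 0.1278  0.084  -0.5467] [ 0.4863 -0.2582  0.1323] 0.1293538726646139
0.1298320634282434 [-0.1036  0.1021 -0.3555] [ 0.4864 -0.2582  0.1297]
0.12951465684849586 [-1.0054  0.4497  0.7865] [ 0.4864 -0.2582  0.1295]
0.12936517706988762 [-1.421   0.0997  2.7149] [ 0.4864 -0.2582  0.1294]
blade 43 [ 0.5988 -0.2612  0.1472] [0.1464 0.1472 0.1486]
rod top [0.5003 0.2437 0.145 ] 38
tab [0.155  0.1564 0.1571 0.1575]
 t55.65 tcp [ 0.4864 -0.2583  0.1547] F [-0.5741  0.0396 -0.8512] M [ 0.0346  0.0258 -0.025 ] w0.0000 gf0.0
```

The tip height matches the touch reference within 0.1 mm, and depth gives the blade's middle at about 0.1452 against a rod top of 0.1450. I'll retreat and hand in.

```bash
python3 - <<'E'
from h import *
ctrl.movel([.4865,-.2582,.25],max_speed=.15);ctrl.pause(.3);st();print(ticket.close_job())
E
```

```text
t56.73 tcp [ 0.4863 -0.2581  0.2494] F [-0.0034  1.316   0.3847] M [-0.0246  0.0177  0.0134] w0.0001 gf0.0
the job is handed in; nothing more can be done
None
```

The rod stands on the bore bottom, about 43 mm below the mouth, pressed there with about 10 N. The pointer is level with its top to within about 0.2 mm by the depth camera, and the job was handed in at 57 s with the gripper clear.

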